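# Slide the instrument tray into the UV steriliser and start it

## Robot

A 6-joint arm with a two-finger parallel gripper is mounted at the origin on a cart in front of the work surface, level with it; the furniture and walls round the work are solid. World frame = base frame: x ahead of the robot, y to its left, z up, the work surface at z = 0. Lengths are in mm, angles in rad, forces in N, time in s.
With the tool pointing down it reaches from about 300 to 775 mm from the base axis. Payload 14.6 kg.
Tool frame: the origin (TCP) lies midway between the tips of the shut fingers; the grasp point (between the pads) lies behind it (manip.grip_depth is the z of the grasp point in the tool frame, in mm); z points along the fingers, y is the line along which they close (so a half turn about z gives the same grasp; the last joint's range is limited). The gripper opens to 94 mm and grips with 3 to 60 N. Pads are 16 mm wide; open, the fingers measure 119 mm over their backs; the gripper's body (75 mm by 177 mm) begins 78 mm behind the grasp point.
Start: joints at [-1.237, 0.3, 1.521, -0, 1.321, -0.067], TCP at [214.578, -506.405, 205.446] pointing down, gripper open.
Joint ranges: [-3.03, 3.03], [-0.79, 2.21], [0.23, 2.52], [-1.04, 4.18], [0, 3.07], [-2.55, 2.55]. Speed limits (rad/s): [2.22, 2.22, 2.57, 3.14, 3.14, 3.14].

## Interface

Orientations are given as [roll, pitch, yaw] about the fixed x, y, z axes, in that order (R = Rz(yaw) Ry(pitch) Rx(roll)).
In Python, from cell import manip gives the robot as it stands.
- The arm moves only by the shell command python3 -m creep FILE [OPENING] [FORCE], which reads ROWS from the file FILE. ROWS is a JSON list that holds a single list of rows (three levels of brackets), with 1 to 5 rows, each of 6 numbers: dx, dy, dz in parts of the range, where 1.0 means 1000 mm, then a rotation vector rx, ry, rz in normalised numbers (1 is pi/2 rad); each row is the pose to reach, as a shift and turn from the pose commanded when the command began, along the tool's axes at that moment; what a row does not reach only later rows make up. A row lasts 1/10 s, in which the tool goes at most 50 mm and 0.15 rad, less where a joint would pass 70% of its speed; a pose out of reach is approached as far as the arm can. OPENING is the finger opening in mm, set as the command begins (- or left out keeps the last). The fingers move at their own pace and stop on an object; FORCE is the grip in N (left out, the last holds). Time passes only in rows, so rows that do not move let the fingers close. It prints the time, the measured TCP pose, the force, the opening and the grip force at its end. Input that does not fit is refused with a message, and nothing moves.
- manip.read_state(): the state, without advancing time (a new reading comes with each control period).
- manip.camera(name): name is "scene" or "side" or "wrist"; returns (picture, depth): 400x640x3 uint8, red, green, blue; 400x640 float32, mm along the optical axis (not along the pixel's ray), 0 where there is no reading.
- manip.camera_info(name): a dict with "K" (3x3 intrinsics, pixels), "rvec" (rotation vector, rad) and "tvec" (3), from world to camera coordinates, as OpenCV has them; the wrist camera has in their place "mount" (4x4, takes a point from camera to tool coordinates, whose origin is the TCP and whose axes are the flange's). Camera axes: x right, y down, z forward; pixel columns grow to the right and rows downward; lengths in mm; the calibration is good to about 2 mm. A picture is of the moment at which its call begins: read the wrist's pose just before it. camera_info takes no time and is no camera call.
- manip.sign_off(): hands the job in; it is judged then, once.
The state is a dict: "clock": time; "joints": joint angles; "qd": joint speeds; "effort": joint torques, N m; "eef_pos": TCP position; "eef_rot": TCP orientation; "wrist_force": force on the tool from outside, world axes, zero at the start; "moment": the same for the moment, N m; "finger_gap": finger opening in mm; "finger_force": force on a finger pad.
Only numpy, scipy, OpenCV 4.12 (cv2) and the standard library are available. Lean on these libraries where they do the work, as an engineer would, in place of code of your own. Each camera call takes 0.05 s, during which the arm holds its last target. There are 200 camera calls.

## Task

Using only pushes, with nothing picked up, push the loaded instrument tray along the worktop into the open steriliser until it is fully home against the back stop, scissors and clip still lying in it. Then push the raised hood down until it is fully shut over the tray, and only then press the round start button and let it spring back. Leave everything else on the worktop where it stands.

Things in the scene. Friction and masses are not known exactly. Their poses are not given: they have to be found in the camera images.
- steriliser: white plastic UV steriliser, fixed on the worktop; its place and turn vary. Origin on the worktop (z = 0) at the centre of the tray's bay. x axis points INTO the bay, from mouth to back stop; y to the left seen that way. The bay has no floor: the tray slides on the bare worktop. Control pod (x -75 to 95, y 73 to 125 mm, 44 mm high) outside the +y rail. Highest point when shut: the button, 66 mm.
- mouth (a point): middle of the bay's mouth at worktop level, steriliser x = -112 mm, where the two side rails begin: rails 40 mm high, inner faces at y = +-54 mm, flaring out to about +-62 mm at the mouth, outer faces at y = +-74 mm. A tray that is home has its lip in line with the mouth.
- back_stop (a point): middle of the flat back stop, steriliser x = +113 mm. With the tray's nose against it the tray is home, and the tray's origin lies at the steriliser's origin. (A towel cabinet 0.25 m high, front at world x = 0.65 m, stands along the -y side of the tray's lane: little room for a hand there.)
- hood (a joint): hood angle in rad: 0 = shut (lying on the rails), positive = raised; starts at 0.90 to 1.08. A stiff hinge holds it wherever it is left; 1 to 4 N at the front edge move it. White frame with amber window, 150 mm wide; its 42 mm front skirt comes down 6 mm in front of the lip of a tray that is home, so over a tray left out it cannot shut.
- hood_hinge (a point): middle of the hood's hinge axis, above the back stop: steriliser x = +130 mm, z = 52 mm; the axis is parallel to the steriliser's y
- hood_edge (a point): middle of the hood's front edge on its outer (top) face, 249 mm from the hinge axis and 7 mm above it when shut; moves with the hood. From there a grey finger tab 56 mm wide sticks out 18 mm farther
- start (a joint): start button in m: 0 = out, 0.005 = fully pressed; springs back, about 4 N when fully down; past 0.0035 counts as pressed
- start_top (a point): middle of the top of the start button: white disc of 22 mm diameter in a grey housing on the control pod (steriliser x -35, y 100 mm), 66 mm above the worktop; pressed straight down
- tray: loose steel tray, 226 mm long (its x axis), 100 mm wide, walls 20 mm high, about 0.34 kg; origin mid underside. Nose (+x end, corners cut 13 mm) toward the bay; near end (x = -113 mm) is an upright full-width push lip 30 mm high. Starts with its nose 45 to 80 mm outside the mouth, turned -0.08 to 0.26 rad (+ is anticlockwise), 12 to 42 mm off the bay's centre line to +y.
- scissors: red-handled scissors lying loose in the tray, 199 mm long, blades toward the nose; origin at their middle, underside
- clip: hair clip lying loose in the tray beside the blades, 12 x 62 x 17 mm; origin at the middle of its underside
- cup: bystander: plain white plastic mixing cup, 64 mm wide, 61 mm tall, stands at the left near the front edge; origin at the middle of its underside
- dropper: bystander: small brown dropper bottle, 34 mm wide, 102 mm tall, stands in front of the control pod, beside the mouth of the bay; origin at the middle of its underside
- pot: bystander: low round cream pot with lid, 68 mm wide, 43 mm tall, stands behind the tray's near end, toward the sink; origin at the middle of its underside
- tape: bystander: roll of white tape lying flat, 68 mm wide, 25 mm thick, at the left near the front edge; origin at the middle of its underside
- rollon_bottle: bystander: roll-on bottle, 36 x 42 mm, 106 mm tall, to the left near the front edge; origin at the middle of its underside

How it is judged (in metres and radians):
On the way, in this order (a step that is already met when the one before it is completed fails the run):
1. the tray is pushed fully home in the bay (within 7 mm of the back stop, square between the rails) (x of tray in the frame of steriliser above -0.007 m and y of tray in the frame of steriliser between -0.008 and 0.008 m and angle between the x axis of tray and the x axis of steriliser, either way round below 0.06 rad), for 0.2 s.
2. the hood is pushed shut over the tray (all of step 1 and value of joint hood below 0.04 rad), for 0.2 s.
3. the start button is pressed (value of joint hood below 0.04 rad and value of joint start above 0.0035 m), for 0.05 s.
At the end, for the whole second after the job is handed in: Tray home (within 7 mm of the back stop, within 8 mm of the bay's centre line, square within 0.06 rad), hood shut (below 0.04 rad, about 10 mm at its edge), start button out again, scissors and clip lying in the tray, everything at rest (all of step 2 and value of joint start below 0.0015 m and x of scissors in the frame of tray between -0.1 and 0.11 m and y of scissors in the frame of tray between -0.05 and 0.05 m and z of scissors in the frame of tray between -0.004 and 0.018 m and x of clip in the frame of tray between -0.1 and 0.11 m and y of clip in the frame of tray between -0.05 and 0.05 m and z of clip in the frame of tray between -0.004 and 0.018 m and linear speed of tray below 0.01 m/s); the robot touches nothing.
It fails at once if the tray is lifted or tipped (raised 8 mm, or tilted 0.1 rad) (height (world z) of tray above 0.008 m or angle between tray's own z axis and vertical above 0.1 rad).
It fails at once if the scissors or the clip leave the tray or are lifted in it (not (x of scissors in the frame of tray between -0.1 and 0.11 m and y of scissors in the frame of tray between -0.05 and 0.05 m and z of scissors in the frame of tray between -0.004 and 0.018 m and x of clip in the frame of tray between -0.1 and 0.11 m and y of clip in the frame of tray between -0.05 and 0.05 m and z of clip in the frame of tray between -0.004 and 0.018 m)).
It fails at once if the button is pressed while the hood is not shut (value of joint hood above 0.06 rad and value of joint start above 0.0025 m).
It fails at once if a bystander is pushed away (more than 15 mm) or lifted (distance of any of cup, dropper, pot, tape, rollon_bottle from where it was at the start of the episode above 0.015 m).
It also fails if it takes over 72 s, if anything falls off the work surface, if the arm or the gripper's body presses on something with over 40 N, if the wrist force passes 120 N, or if a joint passes its speed limit or range.

## Working session

There is one attempt and no reset: what is moved stays moved. The work goes in short steps, Python scripts to look and compute and a shell command to move; the robot and the scene stay as the last step left them, time stands still between calls to the robot, and variables do not carry over. Pictures are saved under pics/ and viewed, at most 10 in all, crops included, and the job is handed in when it is done.

```bash
ls; mkdir -p pics; cat > h.py <<'E'
import numpy as np, cv2
from cell import manip
from scipy.spatial.transform import Rotation as R
def cam(n):
    i=manip.camera_info(n)
    if 'mount' in i:
        s=manip.read_state(); T=np.eye(4); T[:3,:3]=R.from_euler('xyz',s['eef_rot']).as_matrix(); T[:3,3]=s['eef_pos']
        C=T@np.array(i['mount'])
    else:
        r=cv2.Rodrigues(np.array(i['rvec'],float))[0]; C=np.eye(4); C[:3,:3]=r.T; C[:3,3]=-r.T@np.array(i['tvec'],float).ravel()
    p,d=manip.camera(n); return p,d,np.array(i['K'],float),C
def ray(K,C,uv,z):
    v=C[:3,:3]@np.linalg.inv(K)@np.array([uv[0],uv[1],1.]); o=C[:3,3]; return o+v*(z-o[2])/v[2]
def cloud(d,K,C):
    v,u=np.mgrid[:d.shape[0],:d.shape[1]]; P=np.stack([(u-K[0,2])/K[0,0]*d,(v-K[1,2])/K[1,1]*d,d],-1)
    W=P@C[:3,:3].T+C[:3,3]; W[d<=0]=np.nan; return W
E
python3 - <<'E'
from h import *
for n in('scene','side'):
    p,d,K,C=cam(n); cv2.imwrite(f'pics/{n}0.png',p[...,::-1]); np.savez(f'{n}0.npz',p=p,d=d,K=K,C=C); print(n,C.round(2).tolist(),K[0,0])
s=manip.read_state(); print(s['eef_pos'],s['eef_rot'],manip.grip_depth)
E
```

```text
pics
scene [[0.86, -0.37, 0.36, -31.44], [-0.51, -0.64, 0.57, -618.95], [0.02, -0.68, -0.74, 1196.57], [0.0, 0.0, 0.0, 1.0]] 440.1617982508786
side [[-0.86, -0.18, 0.47, -132.23], [-0.5, 0.31, -0.81, 1372.99], [0.0, -0.93, -0.36, 580.61], [0.0, 0.0, 0.0, 1.0]] 447.36828691706114
[ 214.52116324 -506.18950978  204.94959469] [-3.14059162e+00 -8.08899579e-05  4.00846076e-01] -18.8
```

View pics/scene0.png

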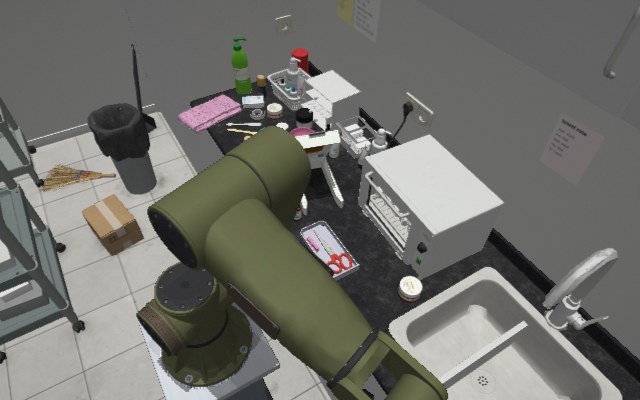

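View pics/side0.png

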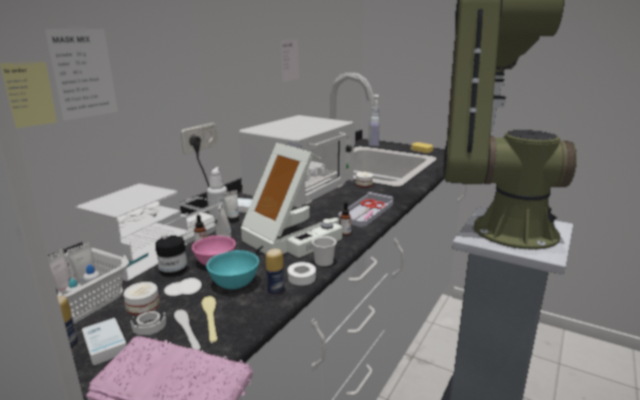

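The scene view shows the tray at (328,248) and the pot at (411,287), with the arm covering most of the steriliser. The side view shows the hood at (280,190), pod (315,235), dropper (346,218), tray (365,208), and cup, tape and roll-on at lower left. I'll enlarge it and lift points from depth.

```bash
python3 - <<'E'
from h import *
out=[]
for n,(x,y,w,h) in (('side',(230,130,200,170)),('scene',(280,110,150,200))):
    z=np.load(n+'0.npz'); p=z['p'][y:y+h,x:x+w,::-1]; out.append(cv2.resize(p,None,fx=3 if n=='scene' else 4,fy=3 if n=='scene' else 4,interpolation=cv2.INTER_CUBIC)[:600,:800]); cv2.imwrite(f'pics/{n}0c.png',out[-1])
z=np.load('side0.npz');W=cloud(z['d'],z['K'],z['C'])
for nm,u,v in(('hood',270,190),('pod',315,237),('dropper',346,222),('tray',368,207),('cup',324,252),('tape',302,266),('roll',274,270)): print(nm,W[v,u].round())
z=np.load('scene0.npz');W=cloud(z['d'],z['K'],z['C'])
for nm,u,v in(('tray',328,248),('pot',411,283),('l',301,225),('m',330,190)): print(nm,W[v,u].round())
E
```

```text
hood [609. 423. 150.]
pod [457. 427.  42.]
dropper [433. 290.  40.]
tray [463.  71.   6.]
cup [393. 486.  39.]
tape [422. 547.  20.]
roll [423. 660.  64.]
tray [467.  98.  11.]
pot [ 602. -161.   44.]
l [442. 235.   2.]
m [620. 326.   4.]
```

View pics/side0c.png

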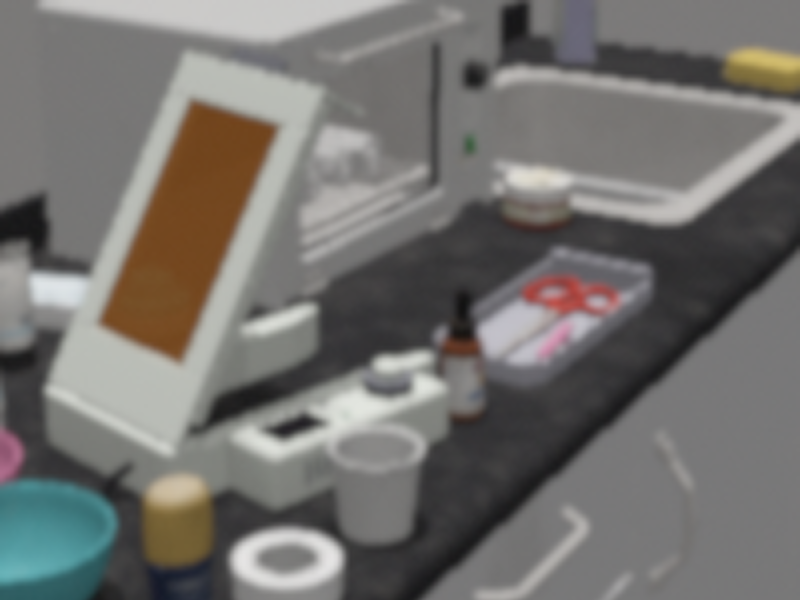

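View pics/scene0c.png

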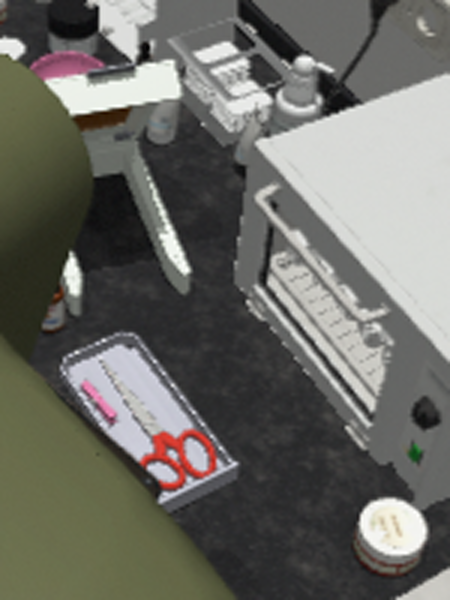

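The enlarged views show the dropper right beside the mouth in front of the pod, and the tray's lip end toward the sink. Next I'll move the arm over the tray to look down with the wrist camera.

```bash
cat > go.py <<'E'
import sys; from h import *
def delta(x,y,z,yaw):
    s=manip.read_state(); r=R.from_euler('xyz',s['eef_rot']); t=R.from_euler('xyz',[np.pi,0,yaw])
    d=r.inv().apply(np.array([x,y,z])-s['eef_pos']); w=(r.inv()*t).as_rotvec(); return d.round(1),w.round(3)
if __name__=='__main__': print(*delta(*map(float,sys.argv[1:])))
E
python3 go.py 430 60 330 1.57; python3 -c "
from h import *
i=manip.camera_info('wrist');print(np.round(i['mount'],2),i['K'])"
```

```text
[ 419.3 -437.4 -124.6] [-1.000e-03 -1.000e-03 -1.169e+00]
[[   0.     -0.97   -0.23   66.66]
 [   1.      0.     -0.     -0.35]
 [   0.     -0.23    0.97 -179.75]
 [   0.      0.      0.      1.  ]] [[322.1975367    0.         321.25874978]
 [  0.         322.1975367  191.52008251]
 [  0.           0.           1.        ]]
```

The manual's scale: shifts go in shares of 1000 mm and turns go in shares of pi/2 rad. Converting my numbers, -215 mm is -0.215, 210 mm is 0.21, -0.75 rad is -0.4775.

```bash
echo '[[[0.05, -0.05, -0.02, 0, 0, -0.0955], [0.09, -0.09, -0.06, 0, 0, -0.191], [0.13, -0.13, -0.1, 0, 0, -0.2865], [0.17, -0.17, -0.124, 0, 0, -0.382], [0.21, -0.215, -0.124, 0, 0, -0.4775]]]' > mv.in && python3 -m creep mv.in 60; python3 go.py 430 60 330 1.57
```

```text
clock: 0.6
eef_pos: [298.1, -295.8, 310.3]
eef_rot: [3.14, 0.001, 1.156]
wrist_force: [0.1, -0.1, 0.2]
finger_gap: 60.8
finger_force: 0.0
[378.7 -22.6 -20. ] [ 0.001  0.001 -0.414]
```

To row units: 300 mm is 0.3, 250 mm is 0.25, -0.41 rad is -0.261.

```bash
echo '[[[0.06, -0.004, -0.006, 0, 0, -0.0637], [0.12, -0.008, -0.012, 0, 0, -0.1273], [0.2, -0.012, -0.018, 0, 0, -0.191], [0.25, -0.016, -0.02, 0, 0, -0.2546], [0.3, -0.02, -0.02, 0, 0, -0.261]]]' > mv.in && python3 -m creep mv.in; echo '[[[0.05, 0, 0, 0, 0, 0], [0.09, 0, 0, 0, 0, 0], [0.095, 0, 0, 0, 0, 0], [0.095, 0, 0, 0, 0, 0]]]' > mv.in && python3 -m creep mv.in
python3 - <<'E'
from h import *
p,d,K,C=cam('wrist'); cv2.imwrite('pics/w1.png',p[...,::-1]); np.savez('w1.npz',p=p,d=d,K=K,C=C)
E
```

```text
clock: 1.1
eef_pos: [384.5, -61.4, 327.5]
eef_rot: [3.141, 0.0, 1.564]
wrist_force: [1.0, -0.7, 0.6]
finger_gap: 60.1
finger_force: 0.0
clock: 1.5
eef_pos: [385.2, 32.2, 327.1]
eef_rot: [-3.141, 0.0, 1.563]
wrist_force: [0.2, 0.1, -0.2]
finger_gap: 60.1
finger_force: 0.0
```

View pics/w1.png

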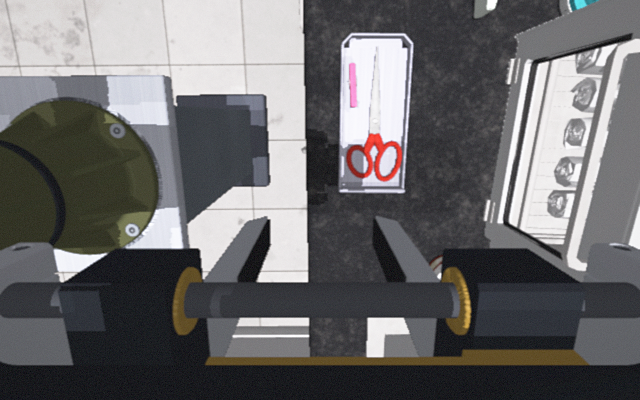

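The tray is fully visible: lip corners at (340,191) and (405,193), nose at row 35. The steriliser is just out of view, so I'll move forward for it.

To row units: 170 mm is 0.17, 150 mm is 0.15.

```bash
echo '[[[0.05, 0.015, 0, 0, 0, 0], [0.1, 0.03, 0, 0, 0, 0], [0.15, 0.045, 0, 0, 0, 0], [0.17, 0.06, 0, 0, 0, 0], [0.17, 0.06, 0, 0, 0, 0]]]' > mv.in && python3 -m creep mv.in
python3 - <<'E'
from h import *
p,d,K,C=cam('wrist'); cv2.imwrite('pics/w2.png',p[...,::-1]); np.savez('w2.npz',p=p,d=d,K=K,C=C)
E
```

```text
clock: 2.05
eef_pos: [448.5, 201.8, 325.9]
eef_rot: [-3.14, 0.001, 1.561]
wrist_force: [-0.1, -0.4, -0.1]
finger_gap: 59.9
finger_force: 0.0
```

View pics/w2.png

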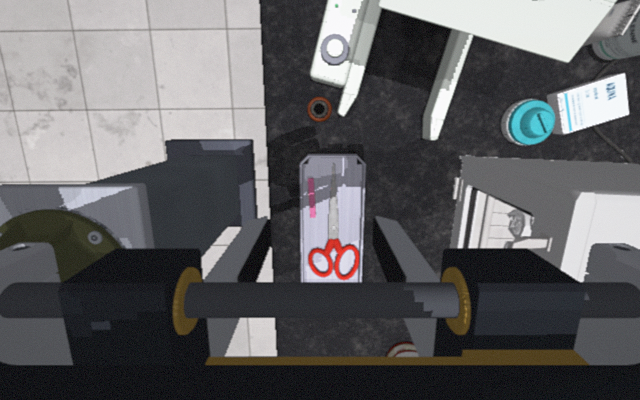

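Rail mouths are at (345,112) and (432,137), the button at (336,48), and the dropper at (319,108) just left of the mouth. Now for the numbers.

```bash
python3 - <<'E'
from h import *
z=np.load('w2.npz');p,d,K,C=(z[k] for k in'pdKC');W=cloud(d,K,C);hsv=cv2.cvtColor(p,cv2.COLOR_RGB2HSV)
z1=np.load('w1.npz');W1=cloud(z1['d'],z1['K'],z1['C'])
def sel(m,box):
    q=np.zeros(m.shape,bool);x0,y0,x1,y1=box;q[y0:y1,x0:x1]=1;return m&q
white=(hsv[...,2]>150)&(hsv[...,1]<50)
for nm,b in(('railL',(338,0,400,120)),('railR',(415,30,475,142))):
    m=sel(white&(W[...,2]>33)&(W[...,2]<46),b); P=W[m]; print(nm,m.sum(),P.mean(0).round(1))
    vx,vy,x0,y0=cv2.fitLine(P[:,:2].astype(np.float32),cv2.DIST_HUBER,0,.01,.01).ravel(); a=np.arctan2(vy,vx); a=a if a>0 else a+np.pi
    e=np.array([np.cos(a),np.sin(a)]);n=np.array([-e[1],e[0]]);s=P[:,:2]@e;t=P[:,:2]@n
    print(' ang',round(a,4),'s',s.min().round(1),s.max().round(1))
    for k in np.arange(s.min(),s.max(),15):
        q=t[(s>=k)&(s<k+15)]
        if len(q)>3: print('  s%.0f t %.1f..%.1f n%d'%(k-s.min(),*np.percentile(q,[4,96]),len(q)))
m=sel(white&(W[...,2]>58)&(W[...,2]<75),(315,30,355,70));print('button',m.sum(),W[m].mean(0).round(1))
m=sel((W[...,2]>90)&(W[...,2]<110),(300,90,340,125));print('dropper',m.sum(),np.nanmean(W[m],0).round(1))
m=(W1[...,2]>15)&(W1[...,2]<34);m=sel(m,(330,25,420,200));P=W1[m]; print('tray1',m.sum()); r=cv2.minAreaRect(P[:,:2].astype(np.float32));print(r,cv2.boxPoints(r).round(1).tolist())
m=sel((W[...,2]>12)&(W[...,2]<34),(290,145,372,285));P=W[m];r=cv2.minAreaRect(P[:,:2].astype(np.float32));print('tray2',r,cv2.boxPoints(r).round(1).tolist())
E
```

```text
railL 2658 [493.1 357.   42. ]
 ang 1.4498 s 324.0 473.6
  s0 t -448.8..-436.0 n99
  s15 t -455.1..-438.0 n143
  s30 t -458.4..-432.5 n196
  s45 t -460.5..-429.5 n282
  s60 t -462.2..-430.4 n252
  s75 t -464.0..-440.9 n196
  s90 t -466.0..-429.3 n298
  s105 t -467.4..-422.5 n419
  s120 t -468.8..-420.5 n428
  s135 t -469.8..-420.6 n345
railR 1068 [621.2 294.   40.1]
 ang 1.2547 s 409.9 554.7
  s0 t -508.7..-496.7 n92
  s15 t -508.1..-492.3 n134
  s30 t -507.4..-489.6 n158
  s45 t -506.7..-488.8 n162
  s60 t -506.2..-488.4 n164
  s75 t -505.5..-489.1 n111
  s90 t -505.0..-496.8 n76
  s105 t -504.4..-496.7 n70
  s120 t -503.6..-497.0 n63
  s135 t -503.2..-496.8 n38
button 266 [465.8 351.9  64.4]
dropper 94 [445.2 276.8  98.1]
tray1 1504
((463.0230712890625, 96.92403411865234), (226.24774169921875, 100.13990783691406), 89.31583404541016) [[411.6000061035156, -15.600000381469727], [511.70001220703125, -16.799999237060547], [514.4000244140625, 209.39999389648438], [414.29998779296875, 210.60000610351562]]
tray2 ((463.3428955078125, 103.62109375), (212.77491760253906, 100.26502227783203), 89.16893005371094) [[411.70001220703125, -2.0], [511.8999938964844, -3.5], [515.0, 209.3000030517578], [414.79998779296875, 210.6999969482422]]
```

```bash
cat > ster.py <<'E'
from h import *
z=np.load('w2.npz');p,d,K,C=(z[k] for k in'pdKC');W=cloud(d,K,C);hsv=cv2.cvtColor(p,cv2.COLOR_RGB2HSV)
def sel(m,box):
    q=np.zeros(m.shape,bool);x0,y0,x1,y1=box;q[y0:y1,x0:x1]=1;return m&q
white=(hsv[...,2]>150)&(hsv[...,1]<50)
a=1.30
for it in range(3):
    e=np.array([np.cos(a),np.sin(a)]);n=np.array([-e[1],e[0]]);ang=[];res={}
    for nm,b,f in(('Lin',(338,0,400,120),np.min),('Rout',(415,30,475,142),np.min),('Rin',(415,30,475,142),np.max)):
        P=W[sel(white&(W[...,2]>34)&(W[...,2]<46),b)][:,:2];s=P@e;t=P@n;s0=np.percentile(s,.5)
        ks=np.arange(s0+(35 if nm!='Rout' else 5),s.max()-3,3) if nm!='Rin' else np.arange(s0+35,s0+78,3)
        q=np.array([(k+1.5,f(t[(s>=k)&(s<k+3)])) for k in ks if ((s>=k)&(s<k+3)).sum()>2])
        c=np.polyfit(q[:,0],q[:,1],1);r=q[:,1]-np.polyval(c,q[:,0]);g=abs(r)<2.5;c=np.polyfit(q[g,0],q[g,1],1);ang.append(a+c[0]);res[nm]=(round(s0,1),np.polyval(c,s0+60).round(1),round(a+c[0],4),g.sum())
    print(res); a=np.average(ang,weights=[1,1,.3])
B=W[sel(white&(W[...,2]>58)&(W[...,2]<75),(315,30,355,70))].mean(0)[:2]
print(a,'button s,t',B@e,B@n)
E
python3 ster.py
```

```text
{'Lin': (np.float64(389.3), np.float64(-399.8), np.float64(1.3317), np.int64(37)), 'Rout': (np.float64(388.3), np.float64(-527.7), np.float64(1.3033), np.int64(46)), 'Rin': (np.float64(388.3), np.float64(-509.2), np.float64(1.2793), np.int64(15))}
{'Lin': (np.float64(384.4), np.float64(-405.4), np.float64(1.3317), np.int64(37)), 'Rout': (np.float64(381.8), np.float64(-533.3), np.float64(1.3027), np.int64(45)), 'Rin': (np.float64(381.8), np.float64(-514.8), np.float64(1.2806), np.int64(15))}
{'Lin': (np.float64(384.5), np.float64(-405.3), np.float64(1.3317), np.int64(37)), 'Rout': (np.float64(381.8), np.float64(-533.2), np.float64(1.3027), np.int64(45)), 'Rin': (np.float64(381.8), np.float64(-514.7), np.float64(1.2806), np.int64(15))}
1.3124057287486484 button s,t 459.2307901837454 -360.37629025152313
```

Steriliser estimate: axis about 1.31 rad, origin about (571,360), mouth about (542,252). The tray is turned +0.25 rad and 37 mm off to the left. It has too little run-up to steer from the lip, so I'll push it sideways first with both fingers spread along its left wall, then push the lip.

To row units: -94 mm is -0.094, -80 mm is -0.08, 0.75 rad is 0.4775.

```bash
echo '[[[-0.02, -0.012, 0, 0, 0, 0.0955], [-0.04, -0.024, 0, 0, 0, 0.191], [-0.06, -0.036, 0, 0, 0, 0.2865], [-0.08, -0.048, 0, 0, 0, 0.382], [-0.094, -0.058, 0, 0, 0, 0.4775]]]' > mv.in && python3 -m creep mv.in 90;echo '[[[0, 0, 0.01, 0, 0, 0.0955], [0, 0, 0.04, 0, 0, 0.191], [0, 0, 0.08, 0, 0, 0.2865], [0, 0, 0.12, 0, 0, 0.382], [0, 0, 0.126, 0, 0, 0.4775]]]' > mv.in && python3 -m creep mv.in; python3 go.py 390 108 100 -0.012
```

```text
clock: 2.6
eef_pos: [387.2, 104.8, 327.4]
eef_rot: [3.141, -0.0, 0.802]
wrist_force: [-0.2, -0.2, -0.6]
finger_gap: 89.5
finger_force: 0.0
clock: 3.1
eef_pos: [386.1, 105.4, 197.5]
eef_rot: [3.141, 0.005, 0.052]
wrist_force: [-0.1, -0.2, 1.0]
finger_gap: 89.9
finger_force: 0.0
[ 4.5 -2.5 97.5] [0.001 0.005 0.064]
```

To row units: 176 mm is 0.176, 170 mm is 0.17, 0.064 rad is 0.0407.

```bash
echo '[[[0.002, -0.002, 0.05, 0, 0, 0.0407], [0.002, -0.002, 0.1, 0, 0, 0.0407], [0.002, -0.002, 0.14, 0, 0, 0.0407], [0.002, -0.002, 0.17, 0, 0, 0.0407], [0.002, -0.002, 0.176, 0, 0, 0.0407]]]' > mv.in && python3 -m creep mv.in;echo '[[[0, 0, 0.006, 0, 0, 0], [0, 0, 0.012, 0, 0, 0], [0, 0, 0.012, 0, 0, 0]]]' > mv.in && python3 -m creep mv.in; python3 go.py 388 108 10 -0.012
```

```text
clock: 3.6
eef_pos: [388.3, 107.8, 23.0]
eef_rot: [3.141, 0.004, -0.006]
wrist_force: [0.6, 0.4, 0.6]
finger_gap: 90.1
finger_force: 0.0
clock: 3.9
eef_pos: [390.4, 109.5, 13.7]
eef_rot: [-3.141, -0.001, -0.004]
wrist_force: [-0.0, 0.1, 0.3]
finger_gap: 89.9
finger_force: 0.0
[-2.4  1.5  3.7] [-0.    -0.001  0.008]
```

To row units: 15 mm is 0.015, 13 mm is 0.013, 0.008 rad is 0.0051.

```bash
echo '[[[0.005, 0, 0.002, 0, 0, 0.0051], [0.009, 0, 0.002, 0, 0, 0.0051], [0.013, 0, 0.002, 0, 0, 0.0051], [0.015, 0, 0.002, 0, 0, 0.0051]]]' > mv.in && python3 -m creep mv.in;echo '[[[0.004, 0, 0, 0, 0, 0.0191], [0.008, 0, 0, 0, 0, 0.0382], [0.012, -0.001, 0, 0, 0, 0.0573], [0.016, -0.001, 0, 0, 0, 0.0764], [0.02, -0.001, 0, 0, 0, 0.0796]]]' > mv.in && python3 -m creep mv.in;echo '[[[0.004, 0, 0, 0, 0, 0.0191], [0.008, 0.001, 0, 0, 0, 0.0382], [0.012, 0.002, 0, 0, 0, 0.0573], [0.016, 0.003, 0, 0, 0, 0.0764], [0.019, 0.003, 0, 0, 0, 0.0764]]]' > mv.in && python3 -m creep mv.in; python3 go.py 444.8 112.6 10 -0.261
```

```text
clock: 4.3
eef_pos: [405.2, 109.7, 11.3]
eef_rot: [3.142, 0.001, -0.011]
wrist_force: [-4.1, -0.5, 2.5]
finger_gap: 90.1
finger_force: 1.7
clock: 4.8
eef_pos: [425.2, 110.4, 11.1]
eef_rot: [3.141, 0.0, -0.138]
wrist_force: [-3.2, 0.0, 2.6]
finger_gap: 90.1
finger_force: 1.7
clock: 5.3
eef_pos: [443.6, 104.6, 11.1]
eef_rot: [3.141, 0.0, -0.258]
wrist_force: [-2.7, 0.3, 0.7]
finger_gap: 89.8
finger_force: 1.3
[-0.9 -8.   1.1] [0.    0.    0.003]
```

To row units: -150 mm is -0.15, -100 mm is -0.1, -0.15 rad is -0.0955.

```bash
echo '[[[-0.01, 0, 0, 0, 0, 0], [-0.02, 0, 0, 0, 0, 0], [-0.02, 0, -0.05, 0, 0, 0], [-0.02, 0, -0.1, 0, 0, 0], [-0.02, 0, -0.15, 0, 0, -0.0955]]]' > mv.in && python3 -m creep mv.in;echo '[[[0, 0, -0.05, 0, 0, -0.0955], [0.01, 0.03, -0.1, 0, 0, -0.191], [0.02, 0.06, -0.15, 0, 0, -0.2865], [0.02, 0.07, -0.16, 0, 0, -0.382], [0.02, 0.07, -0.16, 0, 0, -0.4775]]]' > mv.in && python3 -m creep mv.in 50; echo '[[[0, 0, 0, 0, 0, -0.0955], [0, 0, 0, 0, 0, -0.191], [0, 0, 0, 0, 0, -0.2865], [0, 0, 0, 0, 0, -0.382], [0, 0, 0, 0, 0, -0.4265]]]' > mv.in && python3 -m creep mv.in
cat > meas.py <<'E'
from h import *
p,d,K,C=cam('wrist'); cv2.imwrite('pics/last.png',p[...,::-1]); np.savez('last.npz',p=p,d=d,K=K,C=C)
W=cloud(d,K,C); hsv=cv2.cvtColor(p,cv2.COLOR_RGB2HSV)
e=np.array([np.cos(1.31),np.sin(1.31)]);n=np.array([-e[1],e[0]]);O=np.array([570.9,360.4])
S=(W[...,:2]-O)@e;T=(W[...,:2]-O)@n
m=(W[...,2]>14)&(W[...,2]<34)&(abs(T)<90)&(S>-430)&(S<-125)
m=m.astype(np.uint8);nc,l,st,_=cv2.connectedComponentsWithStats(m);k=1+st[1:,4].argmax();m=l==k
q=np.stack([S[m],T[m]],1).astype(np.float32);r=cv2.minAreaRect(q);print(m.sum(),r,cv2.boxPoints(r).round(1).tolist())
E
python3 meas.py; python3 -c "
from h import *
s=manip.read_state();print(s['eef_pos'].round(),s['eef_rot'],s['joints'].round(2))"
```

```text
clock: 5.8
eef_pos: [422.7, 110.1, 162.9]
eef_rot: [3.141, 0.0, -0.105]
wrist_force: [0.6, 0.8, 0.1]
finger_gap: 90.2
finger_force: 0.0
clock: 6.3
eef_pos: [436.8, 36.9, 324.5]
eef_rot: [3.138, -0.004, 0.648]
wrist_force: [-0.7, 0.1, -0.8]
finger_gap: 53.5
finger_force: 0.0
clock: 6.8
eef_pos: [435.8, 38.6, 320.9]
eef_rot: [3.142, 0.0, 1.32]
wrist_force: [-0.5, 0.1, -0.8]
finger_gap: 49.9
finger_force: 0.0
1279 ((-286.4862060546875, -2.713275909423828), (226.1118927001953, 100.15615844726562), 0.06509580463171005) [[-399.6000061035156, 47.20000076293945], [-399.5, -52.900001525878906], [-173.39999389648438, -52.70000076293945], [-173.5, 47.5]]
[436.  39. 321.] [-3.14154495e+00  5.46218826e-05  1.32213495e+00] [ 0.   -0.02  1.62 -0.    1.54  0.25]
```

The sideways push worked: the tray is now square and 3 mm off centre, with its lip at s=-399.5. Next I'll go behind the lip with a slight backward lean to stay clear of the hood and the dropper.

```bash
cat > gos.py <<'E'
import sys; from h import *
# target in steriliser coords s,t,z, tilt -> shift in tool axes now
s_,t_,z_,tl=map(float,sys.argv[1:5]); off=float(sys.argv[5]) if len(sys.argv)>5 else 0
a=1.31;e=np.array([np.cos(a),np.sin(a),0]);n=np.array([-e[1],e[0],0]);P=np.array([570.9,360.4,0])+s_*e+t_*n+[0,0,z_]
s=manip.read_state();r=R.from_euler('xyz',s['eef_rot']);t=R.from_euler('xyz',[np.pi,0,a+off])*R.from_rotvec([0,tl,0])
D=s['eef_pos']-[570.9,360.4,0];print('now s,t,z',(D@e).round(1),(D@n).round(1),D[2].round(1),'delta',r.inv().apply(P-s['eef_pos']).round(1),(r.inv()*t).as_rotvec().round(3))
E
python3 gos.py -428 -2 150 0.25
```

```text
now s,t,z -345.8 47.6 320.9 delta [-82.8  48.6 170.9] [-0.002  0.25   0.012]
```

To row units: 140 mm is 0.14, 90 mm is 0.09, 0.25 rad is 0.1592.

```bash
echo '[[[-0.04, 0.01, 0, 0, 0, 0], [-0.083, 0.03, 0, 0, 0.0637, 0.0076], [-0.083, 0.049, 0.04, 0, 0.1592, 0.0076], [-0.083, 0.049, 0.09, 0, 0.1592, 0.0076], [-0.083, 0.049, 0.14, 0, 0.1592, 0.0076]]]' > mv.in && python3 -m creep mv.in 50; echo '[[[0, 0, 0, 0, 0, 0]]]' > mv.in && python3 -m creep mv.in; python3 gos.py -428 -2 13 0.25
```

```text
clock: 7.35
eef_pos: [462.0, -55.3, 179.3]
eef_rot: [-3.14, -0.25, 1.297]
wrist_force: [1.7, -0.2, 0.1]
finger_gap: 49.9
finger_force: 0.0
clock: 7.45
eef_pos: [459.7, -53.6, 176.2]
eef_rot: [-3.13, -0.25, 1.297]
wrist_force: [0.4, 0.9, 1.4]
finger_gap: 50.0
finger_force: 0.0
now s,t,z -428.7 0.7 176.2 delta [-39.7   4.6 158.2] [-0.009 -0.    -0.013]
```

To row units: 157 mm is 0.157, 152 mm is 0.152, -0.013 rad is -0.0083.

```bash
echo '[[[-0.01, 0.002, 0.045, 0, 0, -0.0083], [-0.023, 0.003, 0.09, 0, 0, -0.0083], [-0.033, 0.004, 0.13, 0, 0, -0.0083], [-0.039, 0.003, 0.152, 0, 0, -0.0083], [-0.039, 0.003, 0.157, 0, 0, -0.0083]]]' > mv.in && python3 -m creep mv.in; echo '[[[0, 0, 0, 0, 0, 0], [0, 0, 0, 0, 0, 0]]]' > mv.in && python3 -m creep mv.in; python3 gos.py -407 -2 13 0.25
```

```text
clock: 7.95
eef_pos: [465.9, -53.7, 19.4]
eef_rot: [3.141, -0.25, 1.314]
wrist_force: [0.2, 0.8, 0.1]
finger_gap: 49.7
finger_force: 0.0
clock: 8.15
eef_pos: [467.1, -54.4, 21.6]
eef_rot: [3.137, -0.25, 1.316]
wrist_force: [-0.4, 0.3, -0.0]
finger_gap: 50.3
finger_force: 0.0
now s,t,z -427.5 -6.7 21.6 delta [17.8 -4.6 13.4] [0.003 0.    0.006]
```

```bash
echo '[[[0.004, -0.002, 0.004, 0, 0, 0], [0.008, -0.004, 0.008, 0, 0, 0], [0.012, -0.004, 0.01, 0, 0, 0], [0.016, -0.004, 0.012, 0, 0, 0], [0.02, -0.004, 0.013, 0, 0, 0]]]' > mv.in && python3 -m creep mv.in; python3 gos.py -300 -2 12 0.25; echo '[[[0.006, 0, 0.0015, 0, 0, 0], [0.013, 0, 0.003, 0, 0, 0], [0.021, 0, 0.005, 0, 0, 0], [0.029, 0, 0.007, 0, 0, 0], [0.036, 0, 0.009, 0, 0, 0]]]' > mv.in && python3 -m creep mv.in; python3 gos.py -300 -2 12 0.25
```

```text
clock: 8.65
eef_pos: [467.8, -31.1, 11.8]
eef_rot: [3.14, -0.25, 1.315]
wrist_force: [-1.4, -2.3, 1.1]
finger_gap: 50.0
finger_force: 1.3
now s,t,z -404.9 -1.4 11.8 delta [101.6   1.1  25.7] [0.001 0.    0.005]
clock: 9.15
eef_pos: [477.2, 5.3, 11.9]
eef_rot: [3.14, -0.25, 1.315]
wrist_force: [-2.0, -1.8, -0.3]
finger_gap: 49.9
finger_force: 1.2
now s,t,z -367.2 -1.0 11.9 delta [65.1  1.3 16.6] [ 0.    -0.     0.005]
```

To row units: 35 mm is 0.035, 28 mm is 0.028.

```bash
echo '[[[0.007, 0, 0.0017, 0, 0, 0], [0.014, 0, 0.0035, 0, 0, 0], [0.021, 0, 0.0052, 0, 0, 0], [0.028, 0, 0.007, 0, 0, 0], [0.035, 0, 0.0088, 0, 0, 0]]]' > mv.in && python3 -m creep mv.in; python3 gos.py -300 -2 12 0.25;echo '[[[0.007, 0, 0.0017, 0, 0, 0], [0.014, 0, 0.0035, 0, 0, 0], [0.02, 0, 0.005, 0, 0, 0], [0.025, 0, 0.0062, 0, 0, 0]]]' > mv.in && python3 -m creep mv.in; python3 gos.py -300 -2 12 0.25; python3 - <<'E'
from h import *
p,d,K,C=cam('wrist'); cv2.imwrite('pics/w3.png',p[...,::-1]); np.savez('w3.npz',p=p,d=d,K=K,C=C)
E
```

```text
clock: 9.65
eef_pos: [486.3, 40.1, 12.0]
eef_rot: [3.14, -0.25, 1.315]
wrist_force: [-0.9, -1.5, -1.1]
finger_gap: 50.1
finger_force: 0.9
now s,t,z -331.3 -0.8 12.0 delta [30.3  1.3  7.8] [ 0.    -0.     0.005]
clock: 10.05
eef_pos: [492.8, 64.9, 12.2]
eef_rot: [3.14, -0.25, 1.315]
wrist_force: [-0.6, -2.4, -1.2]
finger_gap: 49.7
finger_force: 0.8
now s,t,z -305.6 -0.7 12.2 delta [5.4 1.3 1.6] [ 0.    -0.     0.005]
```

View pics/w3.png

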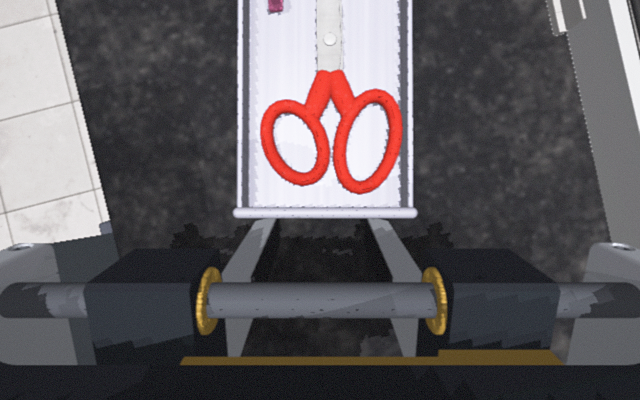

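Both fingers are flush on the lip (row 213), with the tray centred at column 326 and its contents lying in it. Continuing the push.

To row units: 38 mm is 0.038, 30 mm is 0.03.

```bash
for i in 1 2 3; do :; done; echo '[[[0.007, 0, 0.0017, 0, 0, 0], [0.014, 0, 0.0035, 0, 0, 0], [0.022, 0, 0.0055, 0, 0, 0], [0.03, 0, 0.0076, 0, 0, 0], [0.038, 0, 0.0096, 0, 0, 0]]]' > mv.in && python3 -m creep mv.in; python3 gos.py -120 -2 12 0.25;echo '[[[0.008, 0, 0.002, 0, 0, 0], [0.016, 0, 0.004, 0, 0, 0], [0.024, 0, 0.006, 0, 0, 0], [0.032, 0, 0.008, 0, 0, 0], [0.04, 0, 0.01, 0, 0, 0]]]' > mv.in && python3 -m creep mv.in; python3 gos.py -120 -2 12 0.25
```

```text
clock: 10.6
eef_pos: [502.8, 103.0, 12.4]
eef_rot: [3.14, -0.25, 1.315]
wrist_force: [-0.2, -2.2, -1.2]
finger_gap: 50.0
finger_force: 1.0
now s,t,z -266.3 -0.6 12.4 delta [141.6   2.1  36.5] [0.001 0.    0.005]
clock: 11.1
eef_pos: [513.2, 142.9, 12.5]
eef_rot: [3.14, -0.25, 1.315]
wrist_force: [-0.5, -1.0, -1.5]
finger_gap: 50.2
finger_force: 0.8
now s,t,z -225.1 -0.4 12.5 delta [101.7   2.1  26.5] [0.    0.    0.005]
```

To row units: 38 mm is 0.038, 32 mm is 0.032.

```bash
echo '[[[0.008, 0, 0.002, 0, 0, 0], [0.016, 0.0005, 0.004, 0, 0, 0], [0.024, 0.001, 0.006, 0, 0, 0], [0.032, 0.001, 0.0082, 0, 0, 0], [0.038, 0.001, 0.0099, 0, 0, 0]]]' > mv.in && python3 -m creep mv.in; python3 gos.py -120 -2 12 0.25;echo '[[[0.007, 0, 0.0018, 0, 0, 0], [0.014, 0, 0.0037, 0, 0, 0], [0.021, 0, 0.0055, 0, 0, 0], [0.028, 0, 0.0074, 0, 0, 0], [0.035, 0, 0.0092, 0, 0, 0]]]' > mv.in && python3 -m creep mv.in; python3 gos.py -120 -2 12 0.25
```

```text
clock: 11.6
eef_pos: [524.3, 180.6, 12.4]
eef_rot: [3.14, -0.25, 1.315]
wrist_force: [-0.5, -1.5, 1.0]
finger_gap: 49.6
finger_force: 1.3
now s,t,z -185.7 -1.3 12.4 delta [63.6  1.  16.7] [ 0.001 -0.     0.005]
clock: 12.1
eef_pos: [533.4, 215.5, 12.2]
eef_rot: [3.14, -0.25, 1.315]
wrist_force: [-1.0, -2.6, 2.4]
finger_gap: 50.2
finger_force: 1.6
now s,t,z -149.7 -1.1 12.2 delta [28.7  1.   7.5] [ 0.001 -0.     0.005]
```

Now slow, watching for the stop.

To row units: 22 mm is 0.022, 19 mm is 0.019.

```bash
echo '[[[0.005, 0, 0.0013, 0, 0, 0], [0.01, 0, 0.0026, 0, 0, 0], [0.015, 0, 0.0039, 0, 0, 0], [0.019, 0, 0.005, 0, 0, 0], [0.022, 0, 0.0057, 0, 0, 0]]]' > mv.in && python3 -m creep mv.in; python3 gos.py -120 -2 12 0.25;echo '[[[0.002, 0, 0.0005, 0, 0, 0], [0.004, 0, 0.001, 0, 0, 0], [0.005, 0, 0.0012, 0, 0, 0]]]' > mv.in && python3 -m creep mv.in; python3 gos.py -120 -2 12 0.25
```

```text
clock: 12.6
eef_pos: [539.0, 237.2, 12.0]
eef_rot: [3.14, -0.25, 1.315]
wrist_force: [-0.2, -2.1, 1.0]
finger_gap: 50.0
finger_force: 1.5
now s,t,z -127.3 -0.9 12.0 delta [7.1 1.1 1.8] [0.    0.    0.005]
clock: 12.9
eef_pos: [540.0, 241.5, 11.9]
eef_rot: [3.14, -0.249, 1.315]
wrist_force: [-3.9, -11.1, 4.2]
finger_gap: 50.1
finger_force: 6.3
now s,t,z -122.9 -0.9 11.9 delta [2.8 1.2 0.6] [0.    0.001 0.005]
```

To row units: 2 mm is 0.002, 1 mm is 0.001.

```bash
echo '[[[0.001, 0, 0.0002, 0, 0, 0], [0.002, 0, 0.0004, 0, 0, 0], [0.002, 0, 0.0004, 0, 0, 0], [0.002, 0, 0.0004, 0, 0, 0]]]' > mv.in && python3 -m creep mv.in; python3 gos.py -120 -2 12 0.25
python3 - <<'E'
from h import *
p,d,K,C=cam('wrist'); cv2.imwrite('pics/w4.png',p[...,::-1]); np.savez('w4.npz',p=p,d=d,K=K,C=C)
E
```

```text
clock: 13.3
eef_pos: [540.2, 241.8, 11.9]
eef_rot: [3.141, -0.247, 1.315]
wrist_force: [-8.0, -20.9, 8.9]
finger_gap: 50.2
finger_force: 11.3
now s,t,z -122.5 -0.9 11.9 delta [2.4 1.1 0.5] [-0.001  0.003  0.005]
```

View pics/w4.png

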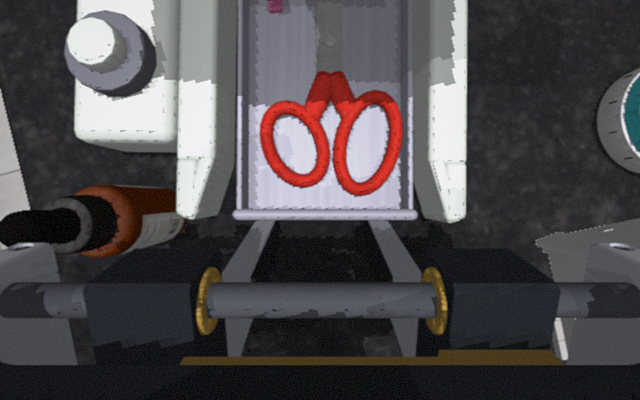

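The tray is home: its lip (row 214) lines up with the rail ends (about row 217), the stop force is 22 N, and the dropper is untouched at left. Next I'll back off, close the fingers and measure the hood angle from the saved side cloud.

The manual's scale: shifts go in shares of 1000 mm and turns go in shares of pi/2 rad. Converting my numbers, -97 mm is -0.097, -90 mm is -0.09.

```bash
echo '[[[-0.01, 0, -0.0025, 0, 0, 0], [-0.03, 0, -0.0075, 0, 0, 0], [-0.06, 0, -0.015, 0, 0, 0], [-0.09, 0, -0.023, 0, 0, 0], [-0.097, 0, -0.025, 0, 0, 0]]]' > mv.in && python3 -m creep mv.in 0 20; echo '[[[0.01, 0, -0.045, 0, -0.0637, 0], [0.02, 0, -0.09, 0, -0.1592, 0], [0.035, 0, -0.14, 0, -0.1592, 0], [0.045, 0, -0.185, 0, -0.1592, 0], [0.058, 0, -0.23, 0, -0.1592, 0]]]' > mv.in && python3 -m creep mv.in; python3 gos.py -215 5 340 0; python3 - <<'E'
from h import *
z=np.load('side0.npz');W=cloud(z['d'],z['K'],z['C']);p=z['p'];hsv=cv2.cvtColor(p,cv2.COLOR_RGB2HSV)
e=np.array([np.cos(1.31),np.sin(1.31)]);n=np.array([-e[1],e[0]]);O=np.array([570.9,360.4])
m=np.zeros(p.shape[:2],bool);m[140:235,245:312]=1;m&=(hsv[...,1]>120)&(hsv[...,0]<25)
s=(W[m][:,:2]-O)@e;zz=W[m][:,2];c=np.polyfit(zz,s,1);print(m.sum(),'theta',np.arctan2(1,-c[0]),'s at z=200',np.polyval(c,200))
m2=np.zeros(p.shape[:2],bool);m2[140:240,240:312]=1;m2&=np.isfinite(W[...,2]);S=(W[...,:2]-O)@e;T=(W[...,:2]-O)@n
m2&=(abs(T)<80)&(S<140)&(S>-60)&(W[...,2]>100);k=W[...,2][m2].argmax();print('top',S[m2][k],T[m2][k],W[...,2][m2][k], np.percentile(T[m2],[1,99]))
E
```

```text
clock: 13.85
eef_pos: [514.8, 145.0, 12.3]
eef_rot: [3.14, -0.25, 1.313]
wrist_force: [1.0, 0.3, -0.3]
finger_gap: 13.4
finger_force: 0.0
clock: 14.35
eef_pos: [514.5, 147.2, 252.0]
eef_rot: [3.139, -0.001, 1.315]
wrist_force: [0.7, -0.1, 0.5]
finger_gap: 0.8
finger_force: 0.0
now s,t,z -220.6 -0.5 252.0 delta [  5.6  -5.3 -88. ] [ 0.002 -0.001  0.005]
 ** On entry to DLASCL parameter number  4 had an illegal value
 ** On entry to DLASCL parameter number  4 had an illegal value
 ** On entry to DLASCL parameter number  4 had an illegal value
 ** On entry to DLASCL parameter number  4 had an illegal value
 ** On entry to DLASCL parameter number  5 had an illegal value
 ** On entry to DLASCL parameter number  4 had an illegal valueTraceback (most recent call last):
  File "<stdin>", line 5, in <module>
    c, resids, rank, s = lstsq(lhs, rhs, rcond)
                         ~~~~~^^^^^^^^^^^^^^^^^
    x, resids, rank, s = _umath_linalg.lstsq(a, b, rcond,
                         ~~~~~~~~~~~~~~~~~~~^^^^^^^^^^^^^
                                             signature=signature)
                                             ^^^^^^^^^^^^^^^^^^^^
    raise LinAlgError("SVD did not converge in Linear Least Squares")
numpy.linalg.LinAlgError: SVD did not converge in Linear Least Squares
```

To row units: -108 mm is -0.108, -100 mm is -0.1, 0.005 rad is 0.0032.

```bash
echo '[[[0.002, -0.002, -0.04, 0, 0, 0.0032], [0.005, -0.005, -0.08, 0, 0, 0.0032], [0.005, -0.005, -0.1, 0, 0, 0.0032], [0.005, -0.005, -0.108, 0, 0, 0.0032]]]' > mv.in && python3 -m creep mv.in; python3 gos.py 20 8 330 0; cat > hood.py <<'E'
from h import *
p,d,K,C=cam('side');W=cloud(d,K,C);hsv=cv2.cvtColor(p,cv2.COLOR_RGB2HSV)
cv2.imwrite('pics/s_last.png',p[...,::-1])
e=np.array([np.cos(1.31),np.sin(1.31)]);n=np.array([-e[1],e[0]]);O=np.array([570.9,360.4])
f=np.isfinite(W[...,2]);S=(W[...,:2]-O)@e;T=(W[...,:2]-O)@n
m=f.copy();m[:140]=0;m[250:]=0;m[:,:240]=0;m[:,320:]=0;m&=(hsv[...,1]>120)&(hsv[...,0]<25)&(S<140)&(S>-125)&(abs(T)<70)
c=np.polyfit(W[m][:,2],S[m],1);print(m.sum(),'theta',np.arctan2(1,-c[0]),'s at z=200',np.polyval(c,200))
m=f&(abs(T)<80)&(S<140)&(S>-80)&(W[...,2]>80);m[:,:200]=0;m[:,340:]=0;k=np.argsort(W[...,2][m])[-5:];print('top',np.c_[S[m][k],T[m][k],W[...,2][m][k]].round().tolist(),np.percentile(T[m],[1,99]))
E
python3 hood.py
```

```text
clock: 14.75
eef_pos: [511.3, 153.3, 359.9]
eef_rot: [3.137, -0.002, 1.31]
wrist_force: [1.3, -0.5, -1.1]
finger_gap: 0.3
finger_force: 0.0
now s,t,z -215.5 4.2 359.9 delta [235.4  -3.9  30.3] [ 0.005 -0.002  0.   ]
1358 theta 1.5640557932043937 s at z=200 55.74085778749375
top [[-7.0, -14.0, 277.0], [-5.0, -16.0, 277.0], [-5.0, 18.0, 278.0], [-7.0, 21.0, 278.0], [-6.0, 4.0, 278.0]] [-71.04640693  77.90465369]
```

The hood's tab tip is at s≈-6, z≈278, so θ≈1.0. Next I'll go above and just behind the edge.

To row units: 220 mm is 0.22, 180 mm is 0.18.

```bash
echo '[[[0.045, -0.001, 0, 0, 0, 0], [0.09, -0.002, 0, 0, 0, 0], [0.135, -0.003, 0, 0, 0, 0], [0.18, -0.004, 0, 0, 0, 0], [0.22, -0.004, 0, 0, 0, 0]]]' > mv.in && python3 -m creep mv.in; echo '[[[0.014, 0, 0.01, 0, 0, 0], [0.014, 0, 0.03, 0, 0, 0], [0.014, 0, 0.05, 0, 0, 0], [0.014, 0, 0.06, 0, 0, 0], [0.014, 0, 0.06, 0, 0, 0]]]' > mv.in && python3 -m creep mv.in; python3 gos.py 16 8 270 0
```

```text
clock: 15.3
eef_pos: [563.9, 368.4, 355.4]
eef_rot: [-3.141, 0.002, 1.31]
wrist_force: [0.6, 0.1, 0.4]
finger_gap: 0.5
finger_force: 0.0
clock: 15.8
eef_pos: [567.4, 379.0, 295.4]
eef_rot: [-3.141, 0.002, 1.309]
wrist_force: [-1.1, 0.2, -0.2]
finger_gap: 0.3
finger_force: 0.0
now s,t,z 17.1 8.2 295.4 delta [-1.   0.2 25.4] [-0.001  0.002 -0.001]
```

To row units: 38 mm is 0.038, 34 mm is 0.034.

```bash
echo '[[[-0.001, 0, 0.012, 0, 0, 0], [-0.001, 0, 0.024, 0, 0, 0], [-0.001, 0, 0.034, 0, 0, 0], [-0.001, 0, 0.038, 0, 0, 0]]]' > mv.in && python3 -m creep mv.in; python3 gos.py 16 8 258 0; echo '[[[-0.005, 0, 0.005, 0, 0, 0], [-0.01, 0, 0.009, 0, 0, 0], [-0.02, 0, 0.016, 0, 0, 0], [-0.029, 0, 0.024, 0, 0, 0], [-0.038, 0, 0.032, 0, 0, 0]]]' > mv.in && python3 -m creep mv.in; python3 gos.py -24 8 229 0
```

```text
clock: 16.2
eef_pos: [567.4, 378.5, 258.3]
eef_rot: [3.141, 0.001, 1.309]
wrist_force: [-0.4, 0.2, 1.4]
finger_gap: 0.6
finger_force: 0.7
now s,t,z 16.5 8.1 258.3 delta [-0.5  0.1  0.3] [ 0.001  0.001 -0.001]
clock: 16.7
eef_pos: [557.6, 341.2, 227.7]
eef_rot: [3.139, -0.001, 1.309]
wrist_force: [-0.0, 0.8, 0.4]
finger_gap: 0.5
finger_force: 0.6
now s,t,z -22.0 7.9 227.7 delta [-2.  -0.1 -1.3] [ 0.002 -0.001 -0.001]
```

```bash
python3 hood.py; python3 -c "
import cv2;p=cv2.imread('pics/s_last.png')[80:280,200:440];cv2.imwrite('pics/s1.png',cv2.resize(p,None,fx=3,fy=3,interpolation=cv2.INTER_CUBIC))"
```

```text
1314 theta 1.354951950470624 s at z=200 20.947163765210277
top [[-21.0, 70.0, 537.0], [-20.0, 75.0, 537.0], [-18.0, 80.0, 538.0], [-70.0, 78.0, 546.0], [-72.0, 79.0, 549.0]] [-70.11350276  78.21014678]
```

View pics/s1.png

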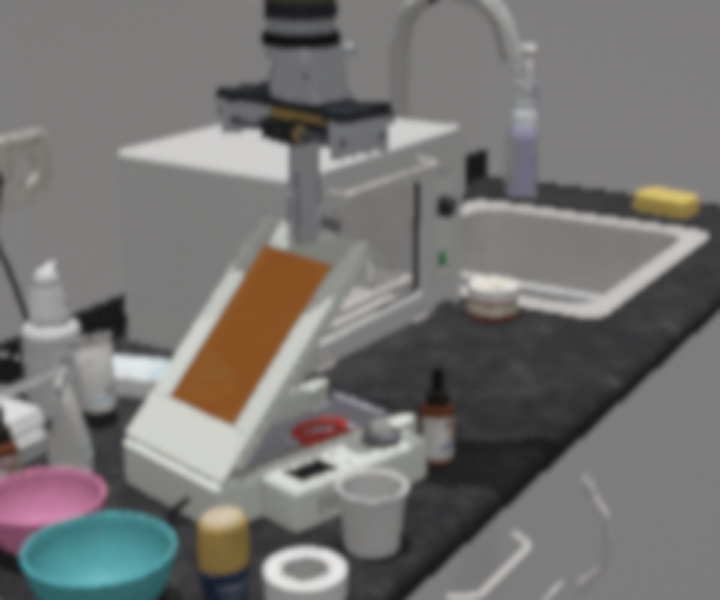

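The hood has come down about 0.2 rad with the finger bearing on its upper edge; the tray sits in the bay and the bystanders are undisturbed. I'll carry on along the arc.

To row units: 46 mm is 0.046, -39 mm is -0.039.

```bash
echo '[[[-0.009, 0, 0.008, 0, 0, 0], [-0.017, 0, 0.017, 0, 0, 0], [-0.025, 0, 0.026, 0, 0, 0], [-0.032, 0, 0.036, 0, 0, 0], [-0.039, 0, 0.046, 0, 0, 0]]]' > mv.in && python3 -m creep mv.in; python3 gos.py -63 8 183 0;  echo '[[[-0.006, 0, 0.01, 0, 0, 0], [-0.012, 0, 0.021, 0, 0, 0], [-0.017, 0, 0.032, 0, 0, 0], [-0.022, 0, 0.043, 0, 0, 0], [-0.026, 0, 0.054, 0, 0, 0]]]' > mv.in && python3 -m creep mv.in; python3 gos.py -89 8 129 0
```

```text
clock: 17.25
eef_pos: [547.7, 303.7, 181.3]
eef_rot: [3.14, -0.0, 1.309]
wrist_force: [-0.8, 0.9, 1.0]
finger_gap: 0.3
finger_force: 0.5
now s,t,z -60.7 7.8 181.3 delta [-2.3 -0.2 -1.7] [ 0.002 -0.    -0.001]
clock: 17.75
eef_pos: [541.0, 278.7, 126.6]
eef_rot: [3.14, -0.0, 1.309]
wrist_force: [0.4, 0.4, 0.7]
finger_gap: 0.4
finger_force: 0.3
now s,t,z -86.7 7.8 126.6 delta [-2.3 -0.2 -2.4] [ 0.002 -0.    -0.001]
```

To row units: 55 mm is 0.055, 45 mm is 0.045.

```bash
echo '[[[-0.003, 0, 0.011, 0, 0, 0], [-0.006, 0, 0.023, 0, 0, 0], [-0.009, 0, 0.034, 0, 0, 0], [-0.01, 0, 0.045, 0, 0, 0], [-0.011, 0, 0.055, 0, 0, 0]]]' > mv.in && python3 -m creep mv.in; python3 gos.py -102 8 60 0
```

```text
clock: 18.25
eef_pos: [538.3, 268.3, 71.6]
eef_rot: [3.14, 0.0, 1.309]
wrist_force: [-0.3, -0.4, 0.9]
finger_gap: 0.6
finger_force: 0.3
now s,t,z -97.4 7.7 71.6 delta [-4.6 -0.3 11.6] [ 0.002  0.    -0.001]
```

To row units: 12 mm is 0.012, 11 mm is 0.011.

```bash
echo '[[[-0.001, 0, 0.004, 0, 0, 0], [-0.001, 0, 0.008, 0, 0, 0], [-0.001, 0, 0.011, 0, 0, 0], [-0.001, 0, 0.012, 0, 0, 0]]]' > mv.in && python3 -m creep mv.in; echo '[[[0, 0, 0.001, 0, 0, 0], [0, 0, 0.002, 0, 0, 0], [0, 0, 0.003, 0, 0, 0]]]' > mv.in && python3 -m creep mv.in; python3 gos.py -102 8 60 0
```

```text
clock: 18.65
eef_pos: [538.2, 267.5, 60.6]
eef_rot: [3.14, -0.0, 1.31]
wrist_force: [0.2, -0.0, 1.2]
finger_gap: 0.5
finger_force: 0.3
clock: 18.95
eef_pos: [538.4, 267.5, 59.0]
eef_rot: [3.139, -0.001, 1.31]
wrist_force: [-9.3, -4.5, 21.0]
finger_gap: 0.6
finger_force: 10.5
now s,t,z -98.1 7.4 59.0 delta [-3.9 -0.6 -1. ] [ 0.002 -0.001 -0.   ]
```

The hood bottoms out at z=59 with 21 N. I'll lift off, check it stays shut, and re-measure the button.

To row units: -170 mm is -0.17, -100 mm is -0.1.

```bash
echo '[[[0, 0, -0.02, 0, 0, 0], [-0.005, 0.01, -0.06, 0, 0, 0], [-0.01, 0.03, -0.1, 0, 0, 0], [-0.02, 0.02, -0.14, 0, 0, 0], [-0.03, 0, -0.17, 0, 0, 0]]]' > mv.in && python3 -m creep mv.in; echo '[[[0, 0, 0, 0, 0, 0], [0, 0, 0, 0, 0, 0]]]' > mv.in && python3 -m creep mv.in; python3 - <<'E'
from h import *
p,d,K,C=cam('wrist'); cv2.imwrite('pics/w5.png',p[...,::-1]);W=cloud(d,K,C);hsv=cv2.cvtColor(p,cv2.COLOR_RGB2HSV)
e=np.array([np.cos(1.31),np.sin(1.31)]);n=np.array([-e[1],e[0]]);O=np.array([570.9,360.4])
S=(W[...,:2]-O)@e;T=(W[...,:2]-O)@n;Z=W[...,2];wh=(hsv[...,2]>140)&(hsv[...,1]<60)
m=wh&(abs(T)>55)&(abs(T)<72)&(S>-115)&(S<110)&(Z>30);c=np.polyfit(S[m],Z[m],1);print('hood slope',c[0],'z at -119,0',np.polyval(c,[-119,0]),m.sum())
m=wh&(Z>56)&(Z<75)&(S>-60)&(S<-10)&(T>80)&(T<120);print('button',m.sum(),W[m].mean(0).round(1),S[m].mean(),T[m].mean())
E
python3 gos.py -35 100 100 0
```

```text
clock: 19.45
eef_pos: [530.8, 237.9, 230.0]
eef_rot: [3.138, -0.001, 1.308]
wrist_force: [-0.2, 0.5, 0.5]
finger_gap: 0.1
finger_force: 0.0
clock: 19.65
eef_pos: [530.1, 238.5, 228.1]
eef_rot: [3.139, -0.001, 1.31]
wrist_force: [-0.7, 1.1, -0.5]
finger_gap: 0.2
finger_force: 0.0
hood slope -0.04674360355395257 z at -119,0 [65.21041563 59.64792681] 5413
button 727 [466.3 352.6  60.8] -34.535121687555495 99.08629211430382
now s,t,z -128.3 8.0 227.0 delta [ 93.3 -92.2 126.8] [ 0.001  0.    -0.   ]
```

View pics/w5.png

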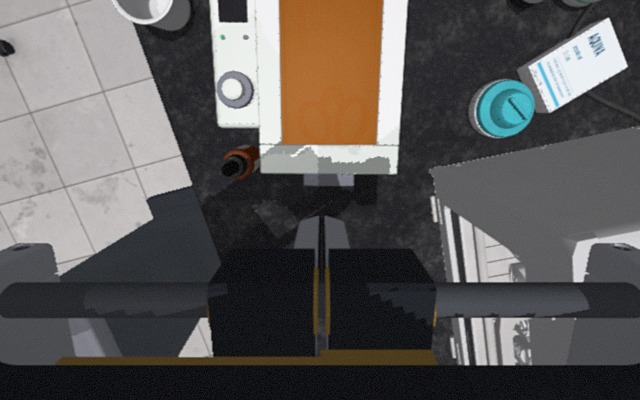

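The hood is down, its window and tab in line over the bay, and the button is at (234,89) in the picture. The fitted hood slope of 0.047 needs a check against a level reference, so I'll compare with the worktop and pod in the same frame.

```bash
python3 - <<'E'
from h import *
p,d,K,C=cam('wrist');W=cloud(d,K,C);hsv=cv2.cvtColor(p,cv2.COLOR_RGB2HSV)
e=np.array([np.cos(1.31),np.sin(1.31)]);n=np.array([-e[1],e[0]]);O=np.array([570.9,360.4])
S=(W[...,:2]-O)@e;T=(W[...,:2]-O)@n;Z=W[...,2]
def prof(nm,t0,t1,z0,z1):
    print(nm,[(k,np.round(np.median(Z[m]),1)) for k in range(-220,80,20) if (m:=(S>k)&(S<k+20)&(T>t0)&(T<t1)&(Z>z0)&(Z<z1)).sum()>15])
prof('frameL',58,70,25,90);prof('frameR',-70,-58,25,90);prof('window',-30,30,25,90);prof('pod',76,82,30,56);prof('table',-150,-95,-15,15);prof('tab',-20,20,25,90)
E
```

```text
frameL [(-140, np.float64(59.2)), (-120, np.float64(59.7)), (-100, np.float64(59.5)), (-80, np.float64(59.6)), (-60, np.float64(59.6)), (-40, np.float64(59.7)), (-20, np.float64(59.6)), (0, np.float64(59.5)), (20, np.float64(59.6)), (40, np.float64(59.5))]
frameR [(-140, np.float64(59.0)), (-120, np.float64(59.4)), (-100, np.float64(59.4)), (-80, np.float64(59.5)), (-60, np.float64(59.5)), (-40, np.float64(59.5)), (-20, np.float64(59.4)), (0, np.float64(59.4)), (20, np.float64(59.4)), (40, np.float64(59.5))]
window [(-140, np.float64(58.2)), (-120, np.float64(59.5)), (-100, np.float64(58.1)), (-80, np.float64(57.5)), (-60, np.float64(57.5)), (-40, np.float64(57.4)), (-20, np.float64(57.5)), (0, np.float64(57.5)), (20, np.float64(57.5)), (40, np.float64(57.4))]
pod [(-80, np.float64(44.1)), (-60, np.float64(44.6)), (-40, np.float64(44.7)), (-20, np.float64(44.5)), (0, np.float64(44.5)), (20, np.float64(44.4)), (40, np.float64(44.5))]
table [(-220, np.float64(0.4)), (-200, np.float64(0.3)), (-180, np.float64(0.4)), (-160, np.float64(0.4)), (-140, np.float64(0.5)), (-120, np.float64(0.4)), (-100, np.float64(0.4)), (-80, np.float64(0.4)), (-60, np.float64(0.4)), (-40, np.float64(0.4)), (-20, np.float64(0.4)), (0, np.float64(0.4)), (20, np.float64(0.4)), (40, np.float64(0.3)), (60, np.float64(0.3))]
tab [(-140, np.float64(58.2)), (-120, np.float64(59.5)), (-100, np.float64(58.1)), (-80, np.float64(57.5)), (-60, np.float64(57.5)), (-40, np.float64(57.4)), (-20, np.float64(57.5)), (0, np.float64(57.5)), (20, np.float64(57.5)), (40, np.float64(57.5))]
```

The hood is level to within 0.2 mm, so it is fully shut (the slope came from fit outliers). On to the button.

To row units: 143 mm is 0.143, 105 mm is 0.105.

```bash
echo '[[[0.03, -0.03, 0, 0, 0, 0], [0.06, -0.06, 0.02, 0, 0, 0], [0.093, -0.091, 0.06, 0, 0, 0], [0.093, -0.091, 0.105, 0, 0, 0], [0.093, -0.091, 0.143, 0, 0, 0]]]' > mv.in && python3 -m creep mv.in; echo '[[[0, 0, 0, 0, 0, 0], [0, 0, 0, 0, 0, 0]]]' > mv.in && python3 -m creep mv.in; python3 gos.py -34.7 99.7 72 0
```

```text
clock: 20.25
eef_pos: [464.8, 352.7, 80.7]
eef_rot: [-3.141, 0.002, 1.312]
wrist_force: [1.5, 0.3, -0.7]
finger_gap: 0.4
finger_force: 0.0
clock: 20.45
eef_pos: [466.7, 351.7, 84.6]
eef_rot: [3.141, 0.001, 1.309]
wrist_force: [0.6, -0.3, 1.6]
finger_gap: 0.1
finger_force: 0.0
now s,t,z -35.3 98.4 84.6 delta [ 0.6 -1.3 12.6] [ 0.001  0.001 -0.001]
```

To row units: 17 mm is 0.017, 15 mm is 0.015.

```bash
echo '[[[0, 0, 0.006, 0, 0, 0], [0, 0, 0.012, 0, 0, 0], [0, 0, 0.015, 0, 0, 0], [0, 0, 0.017, 0, 0, 0]]]' > mv.in && python3 -m creep mv.in; echo '[[[0, 0, 0.001, 0, 0, 0], [0, 0, 0.002, 0, 0, 0], [0, 0, 0.003, 0, 0, 0], [0, 0, 0.004, 0, 0, 0]]]' > mv.in && python3 -m creep mv.in
```

```text
clock: 20.85
eef_pos: [466.7, 351.7, 67.7]
eef_rot: [3.14, -0.0, 1.309]
wrist_force: [0.4, 0.5, -0.7]
finger_gap: 0.4
finger_force: 0.0
clock: 21.25
eef_pos: [466.6, 351.8, 63.6]
eef_rot: [3.14, -0.0, 1.31]
wrist_force: [-0.0, -0.5, 2.5]
finger_gap: 0.4
finger_force: 1.0
```

To row units: 3 mm is 0.003, 2 mm is 0.002.

```bash
echo '[[[0, 0, 0.001, 0, 0, 0], [0, 0, 0.002, 0, 0, 0], [0, 0, 0.003, 0, 0, 0], [0, 0, 0.003, 0, 0, 0], [0, 0, 0.003, 0, 0, 0]]]' > mv.in && python3 -m creep mv.in
```

```text
clock: 21.75
eef_pos: [466.6, 351.8, 60.6]
eef_rot: [3.14, -0.0, 1.31]
wrist_force: [-0.4, -0.1, 4.3]
finger_gap: 0.5
finger_force: 1.8
```

To row units: 1 mm is 0.001, 0.5 mm is 0.0005.

```bash
echo '[[[0, 0, 0.0005, 0, 0, 0], [0, 0, 0.001, 0, 0, 0], [0, 0, 0.001, 0, 0, 0]]]' > mv.in && python3 -m creep mv.in;echo '[[[0, 0, -0.01, 0, 0, 0], [0, 0, -0.04, 0, 0, 0], [-0.03, 0.02, -0.09, 0, 0, 0], [-0.06, 0.04, -0.13, 0, 0, 0], [-0.093, 0.091, -0.16, 0, 0, 0]]]' > mv.in && python3 -m creep mv.in; echo '[[[0, 0, 0, 0, 0, 0], [0, 0, 0, 0, 0, 0], [0, 0, 0, 0, 0, 0]]]' > mv.in && python3 -m creep mv.in; python3 - <<'E'
from h import *
p,d,K,C=cam('wrist');W=cloud(d,K,C);hsv=cv2.cvtColor(p,cv2.COLOR_RGB2HSV)
e=np.array([np.cos(1.31),np.sin(1.31)]);n=np.array([-e[1],e[0]]);O=np.array([570.9,360.4])
S=(W[...,:2]-O)@e;T=(W[...,:2]-O)@n;Z=W[...,2]
for s0 in(-115,-60,0): print(s0,np.median(Z[(abs(S-s0)<8)&(abs(T-64)<5)]).round(1))
print('button',np.median(Z[np.hypot(S+35,T-99.5)<7]).round(1))
m=(abs(S+112)<40)&(abs(T-100)<40)&(Z>92)&(Z<112);print('dropper',W[m].mean(0).round(1),m.sum())
E
```

```text
clock: 22.05
eef_pos: [466.6, 351.9, 60.1]
eef_rot: [3.14, -0.0, 1.31]
wrist_force: [-2.6, -1.3, 10.5]
finger_gap: 0.5
finger_force: 5.0
clock: 22.55
eef_pos: [512.8, 259.3, 206.6]
eef_rot: [3.138, -0.002, 1.311]
wrist_force: [-0.0, -0.1, 0.3]
finger_gap: 0.8
finger_force: 0.0
clock: 22.85
eef_pos: [512.3, 260.0, 202.4]
eef_rot: [3.141, 0.001, 1.31]
wrist_force: [0.3, 0.2, -0.7]
finger_gap: 0.6
finger_force: 0.0
-115 59.5
-60 59.6
0 59.6
button 65.5
dropper [446.8 277.4  98. ] 168
```

The button bottomed out (10.5 N) and is back at 65.5 mm; the hood is level and the dropper hasn't moved. Handing in.

```bash
python3 -c "
from cell import manip
print(manip.sign_off())"
```

```text
the job is handed in; nothing more can be done
None
```

I handed the job in at about 23 s: the tray was pushed home against the back stop, the hood was pushed shut over it, and the start button was pressed and sprang back; the hand-in returned no verdict, and I didn't re-check the contents once the hood was shut or re-measure any bystander but the dropper, which hadn't moved.

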